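# Set the rivet bins' flip tags

## Robot

A 6-joint arm with a two-finger parallel gripper is mounted at the origin on the work surface. World frame = base frame: x ahead of the robot, y to its left, z up, the work surface at z = 0. Lengths are in m, angles in rad, forces in N, time in s.
With the tool pointing down it reaches from about 0.25 to 0.8 m from the base axis. Payload 8.5 kg.
Tool frame: the origin (TCP) lies on the mounting face of the last link; the fingertips stand 173 mm ahead of it and the grasp point (between the pads) lies ctrl.pinch_z ahead of it (ctrl.pinch_z is the distance from the TCP to the grasp point, in m); z points along the fingers, y is the line along which they close (so a half turn about z gives the same grasp; the last joint's range is limited). The gripper opens to 85 mm and grips with 20 to 120 N. Pads are 22 mm wide; open, the fingers measure 114 mm over their backs; the gripper's body (76 mm by 85 mm) begins 54 mm behind the grasp point. The pads swing forward as they close: fully open they stand 13 mm farther back than shut.
Start: joints at [1.155, 0.238, -0.013, 1.319, 0, 1.571], TCP at [0.212, 0.48, 0.405] pointing down, gripper open.
Joint ranges: [-2.66, 2.66], [-1.03, 1.9], [-1.14, 1.46], [-1.82, 2.27], [-1.45, 1.34], [-3.14, 3.14]. Speed limits (rad/s): [2.22, 2.22, 2.79, 3.14, 3.14, 3.14].

## Interface

Orientations are given as a unit quaternion [w, x, y, z].
In Python, from rig import ctrl, eyes, job, finder gives the robot as it stands.
- The arm moves only by the tool play_rows, never from a script. Its argument "series" is a list of rows, each an object of numbers: "grip": the opening, from -1 (shut) to 1 (fully open); "x", "y", "z": the shift along the tool's x, y, z each as a share of 0.04 m, from -1 to 1; "ax", "ay", "az": the turn, a rotation vector about the tool's x, y, z each as a share of 4 degrees, from -1 to 1. A call has 1 to 20 rows; each row shifts and turns the commanded pose from where the row before left it, along the tool's axes as they then stand; what a row does not reach is not made up. A row lasts 1/12 s, in which the tool goes at most 41.7 mm and 7.16 degrees, less where a joint would pass 70% of its speed; a pose out of reach is approached as far as the arm can. A call with a number of a shift or a turn outside -1 to 1 is refused whole. A call with a gripper value outside its range is refused whole. The fingers move at their own pace and stop on an object; the grip force is fixed at half the most. Time passes only in rows, so rows that do not move let the fingers close. It gives the time, the measured TCP pose, the force, the opening and the grip force at its end, in the units of the state.
- ctrl.get_obs(): the state, without advancing time (a new reading comes with each control period).
- eyes.get_image(name): name is "scene" or "top"; returns (picture, depth): 384x512x3 uint8, red, green, blue; 384x512 float32, m along the optical axis (not along the pixel's ray), 0 where there is no reading.
- eyes.calibration(name): a dict with "K" (3x3 intrinsics, pixels), "origin" and "rotation" of the camera in the world. Camera axes: x right, y down, z forward; pixel columns grow to the right and rows downward; lengths in m; the calibration is good to about 2 mm. A picture is of the moment at which its call begins. calibration takes no time and is no camera call.
- job.hand_in(): hands the job in; it is judged then, once.
Trained networks look in the newest picture that a camera, given by its name, has taken for a name from the list of things; names that differ only in an ending like _2 or _b are one class to them, and where a whole thing is asked for, a point or a joint stands for the part that bears it (a point fixed in the world has none). Each returns a list of dicts, best first, with "p" (0 to 1); they miss things now and then, are a little off and sometimes report something else, mostly with a low value. They report only what shows in the picture. A call takes as long as a camera call.
- finder.look_for(camera, query): "extent" ([centre column, centre row, width, height] as shares, 0 to 1, of the picture: columns of its width, rows of its height, round what is visible of it).
The state is a dict: "time": time; "joint_pos": joint angles; "joint_velocities": joint speeds; "joint_torque": joint torques, N m; "tcp_pos": TCP position; "tcp_rot": TCP orientation; "contact_force": force on the tool from outside, world axes, zero at the start; "torque": the same for the moment, N m; "finger_gap": finger opening in m; "grasp_force": force on a finger pad.
Only numpy, scipy, OpenCV 4.12 (cv2) and the standard library are available. Lean on these libraries where they do the work, as an engineer would, in place of code of your own. Each camera call takes 0.05 s, during which the arm holds its last target. There are 200 camera calls.

## Task

Each of the four rivet bins has a hinged flip tag straight in front of it; with light fingertip pushes, flip over whichever tags are wrong, so that the tags of the full bins lean towards their bins with the ring face up and the tag of the empty bin leans towards the robot with the bar face up. Only push the tags: do not pinch them or press them hard, lift nothing, and leave the bins and all the tools and parts where they stand.

Things in the scene. Friction and masses are not known exactly. Their poses are not given: they have to be found in the camera images.
- board: Plywood slab 270 x 430 x 18 mm (x, y, z) fixed on the bench, carrying the tag stands and bins; origin under its centre, x points away from the robot, roughly along world x (turned up to 0.15 rad).
- stand_a: Fixed steel hinge stand, foot 56 x 62 x 4 mm, ears 59 mm over both, 27 mm high. Origin: centre of the foot's underside on the board's top (18 mm above the bench); +x points to this tag's bin, about 165 mm straight behind it; y is along the hinge pin, 22 mm above the origin. The four stands (in any order) form a row 100 mm apart along y.
- leaf_a (a joint): Tag on stand_a: free-swinging 60 g plate 46 mm wide, 3 mm thick, reaching 58 mm from the pin. 0: on its stop leaning to the robot, 40 degrees off upright, raised BAR face up. 0.70: upright. 1.396: on its stop leaning to the bin, 40 degrees off upright, raised RING face up. Pushed past upright it falls over by its own weight and stays; do not press it on against a stop.
- edge_a (a point): Middle of the free edge of tag leaf a; at either stop 66 mm above the stand's origin and 37 mm to the near or far side of the hinge pin.
- stand_b: Fixed steel hinge stand, foot 56 x 62 x 4 mm, ears 59 mm over both, 27 mm high. Origin: centre of the foot's underside on the board's top (18 mm above the bench); +x points to this tag's bin, about 165 mm straight behind it; y is along the hinge pin, 22 mm above the origin. The four stands (in any order) form a row 100 mm apart along y.
- leaf_b (a joint): Tag on stand_b: free-swinging 60 g plate 46 mm wide, 3 mm thick, reaching 58 mm from the pin. 0: on its stop leaning to the robot, 40 degrees off upright, raised BAR face up. 0.70: upright. 1.396: on its stop leaning to the bin, 40 degrees off upright, raised RING face up. Pushed past upright it falls over by its own weight and stays; do not press it on against a stop.
- edge_b (a point): Middle of the free edge of tag leaf b; at either stop 66 mm above the stand's origin and 37 mm to the near or far side of the hinge pin.
- stand_c: Fixed steel hinge stand, foot 56 x 62 x 4 mm, ears 59 mm over both, 27 mm high. Origin: centre of the foot's underside on the board's top (18 mm above the bench); +x points to this tag's bin, about 165 mm straight behind it; y is along the hinge pin, 22 mm above the origin. The four stands (in any order) form a row 100 mm apart along y.
- leaf_c (a joint): Tag on stand_c: free-swinging 60 g plate 46 mm wide, 3 mm thick, reaching 58 mm from the pin. 0: on its stop leaning to the robot, 40 degrees off upright, raised BAR face up. 0.70: upright. 1.396: on its stop leaning to the bin, 40 degrees off upright, raised RING face up. Pushed past upright it falls over by its own weight and stays; do not press it on against a stop.
- edge_c (a point): Middle of the free edge of tag leaf c; at either stop 66 mm above the stand's origin and 37 mm to the near or far side of the hinge pin.
- stand_d: Fixed steel hinge stand, foot 56 x 62 x 4 mm, ears 59 mm over both, 27 mm high. Origin: centre of the foot's underside on the board's top (18 mm above the bench); +x points to this tag's bin, about 165 mm straight behind it; y is along the hinge pin, 22 mm above the origin. The four stands (in any order) form a row 100 mm apart along y.
- leaf_d (a joint): Tag on stand_d: free-swinging 60 g plate 46 mm wide, 3 mm thick, reaching 58 mm from the pin. 0: on its stop leaning to the robot, 40 degrees off upright, raised BAR face up. 0.70: upright. 1.396: on its stop leaning to the bin, 40 degrees off upright, raised RING face up. Pushed past upright it falls over by its own weight and stays; do not press it on against a stop.
- edge_d (a point): Middle of the free edge of tag leaf d; at either stop 66 mm above the stand's origin and 37 mm to the near or far side of the hinge pin.
- bin_full_1: Loose open grey steel bin 80 x 75 x 55 mm (x, y, z), wall 3 mm, FULL: heaped with copper rivets to the rim; origin under its centre, on the board's top. Its front wall is about 115 to 131 mm behind the hinge pin. Must stay where it is.
- bin_full_2: Loose open grey steel bin 80 x 75 x 55 mm (x, y, z), wall 3 mm, FULL: heaped with copper rivets to the rim; origin under its centre, on the board's top. Its front wall is about 115 to 131 mm behind the hinge pin. Must stay where it is.
- bin_full_3: Loose open grey steel bin 80 x 75 x 55 mm (x, y, z), wall 3 mm, FULL: heaped with copper rivets to the rim; origin under its centre, on the board's top. Its front wall is about 115 to 131 mm behind the hinge pin. Must stay where it is.
- bin_empty: Loose open grey steel bin 80 x 75 x 55 mm (x, y, z), wall 3 mm, EMPTY: bare inside; origin under its centre, on the board's top. Its front wall is about 115 to 131 mm behind the hinge pin. Must stay where it is.
- snap: Bystander: loose steel rivet snap, 18 mm dia. x 38 mm, standing on the board; it stands in a gap between two neighbouring tags. Origin at its underside. Must stay where it is.
- collar: Bystander: loose brass collar 22 mm dia. x 16 mm on the board; it stands in a gap between two neighbouring tags. Origin at its underside. Must stay where it is.
- slug: Bystander: loose dark steel slug 20 mm dia. x 22 mm standing on the board; it stands in a gap between two neighbouring tags. Origin at its underside. Must stay where it is.
- hammer: Bystander: loose hammer lying on the bench left of the board. Origin at its underside. Must stay where it is.
- mallet: Bystander: loose wooden mallet lying on the bench right of the board, head 64 mm dia. x 90 mm. Origin at its underside. Must stay where it is.
- wrench: Bystander: loose steel wrench lying on the bench at the board's right front. Origin at its underside. Must stay where it is.
- tin: Bystander: loose brass cup 70 mm dia. x 90 mm on the bench near the robot's left. Origin at its underside. Must stay where it is.

How it is judged:
By the outcome, as a careful person would: the job done as asked, in the order asked, and still so for the second after the job is handed in, with the robot touching nothing.
It also fails if it takes over 58 s, if anything falls off the work surface, if the arm or the gripper's body presses on something with over 40 N, if the wrist force passes 120 N, or if a joint passes its speed limit or range.

## Working session

There is one attempt and no reset: what is moved stays moved. The work goes in short steps, Python scripts to look and compute and a tool call to move; the robot and the scene stay as the last step left them, time stands still between calls to the robot, and variables do not carry over. Pictures are saved under pics/ and viewed, at most 10 in all, crops included, and the job is handed in when it is done.

Besides the shell and the picture viewer there is one more tool, called after "Emit:" in YAML: its name, and indented under it one key for each argument. play_rows: Moves the arm, as the interface text tells. Shift numbers are shares of 0.04 m and turn numbers shares of 4 degrees, none past 1 either way. Its arguments: {"type":"object","properties":{"series":{"type":"array"}},"required":["series"]}

```bash
mkdir -p pics
cat > h.py <<'E'
import numpy as np, cv2
from rig import ctrl, eyes, job, finder
def P(cam,dep,u,v):
    c=eyes.calibration(cam);K=np.array(c["K"]);z=dep[int(round(v)),int(round(u))]
    return np.array(c["origin"])+np.array(c["rotation"])@(z*np.linalg.inv(K)@[u,v,1])
E
python3 - <<'E'
from h import *
o=ctrl.get_obs();print(o["time"],o["tcp_pos"],o["tcp_rot"],o["finger_gap"],ctrl.pinch_z)
for n in("scene","top"):
    im,d=eyes.get_image(n);cv2.imwrite(f"pics/{n}.png",cv2.resize(im[:,:,::-1],(800,600)));np.save(n+"_d.npy",d)
    print(n,eyes.calibration(n)["origin"])
    for q in("stand_a","leaf_a","edge_a","bin_full_1","bin_empty","snap","collar","slug"):
        for r in finder.look_for(n,q)[:6]:
            if r["p"]<.3: continue
            u,v=r["extent"][0]*512,r["extent"][1]*384
            print(q,round(r["p"],2),np.round([u,v,r["extent"][2]*512,r["extent"][3]*384]).astype(int),np.round(P(n,d,u,v),3))
E
```

```text
0.0 [0.21198797 0.48011349 0.40407647] [-1.69327467e-04  2.06411220e-01  9.78465059e-01 -7.13360072e-04] 0.08534906498405351 0.1547
scene [1.30809458 0.51442839 0.77144167]Traceback (most recent call last):
  File "<stdin>", line 10, in <module>
  File "h.py", line 5, in P
    return np.array(c["origin"])+np.array(c["rotation"])@(z*np.linalg.inv(K)@[u,v,1])
                                 ~~~~~~~~~~~~~~~~~~~~~~~^^~~~~~~~~~~~~~~~~~~~~~~~~~~~
ValueError: matmul: Input operand 1 has a mismatch in its core dimension 0, with gufunc signature (n?,k),(k,m?)->(n?,m?) (size 3 is different from 4)
```

```bash
cat > h.py <<'E'
import numpy as np, cv2
from scipy.spatial.transform import Rotation as R
from rig import ctrl, eyes, job, finder
def cal(cam):
    c=eyes.calibration(cam);q=c["rotation"]
    return np.array(c["K"]),np.array(c["origin"]),R.from_quat(np.roll(q,-1)).as_matrix()
def P(cam,dep,u,v):
    K,o,M=cal(cam);z=dep[int(round(v)),int(round(u))]
    return o+M@(z*np.linalg.inv(K)@[u,v,1])
E
python3 - <<'E'
from h import *
for n in("scene","top"):
    im,d=eyes.get_image(n);cv2.imwrite(f"pics/{n}.png",cv2.resize(im[:,:,::-1],(800,600)));np.save(n+"_d.npy",d)
    print(n,eyes.calibration(n))
    for q in("stand_a","leaf_a","edge_a","bin_full_1","bin_empty","snap","collar","slug"):
        for r in finder.look_for(n,q)[:6]:
            if r["p"]<.3: continue
            u,v=r["extent"][0]*512,r["extent"][1]*384
            print(q,round(r["p"],2),np.round([u,v,r["extent"][2]*512,r["extent"][3]*384]).astype(int),np.round(P(n,d,u,v),3))
E
```

```text
scene {'K': array([[406.17220861,   0.        , 261.66386139],
       [  0.        , 406.17220861, 192.93988149],
       [  0.        ,   0.        ,   1.        ]]), 'origin': array([1.30809458, 0.51442839, 0.77144167]), 'rotation': array([-0.21105323,  0.41494857,  0.78853735, -0.40184955])}
stand_a 0.8 [288 230  26  24] [0.563 0.092 0.022]
stand_a 0.74 [234 196  29  34] [ 0.55  -0.107  0.048]
stand_a 0.65 [259 208  27  32] [ 0.556 -0.011  0.052]
stand_a 0.64 [213 185  25  32] [ 0.543 -0.197  0.051]
stand_a 0.32 [214 179  15  26] [ 0.531 -0.2    0.064]
leaf_a 0.74 [265 206  23  22] [0.553 0.005 0.064]
leaf_a 0.59 [239 193  19  19] [ 0.542 -0.093  0.061]
leaf_a 0.56 [214 179  19  25] [ 0.53  -0.2    0.066]
leaf_a 0.48 [286 229  16  13] [0.56  0.084 0.021]
edge_a 0.85 [263 204  17  22] [ 0.549 -0.002  0.064]
edge_a 0.8 [213 181  16  25] [ 0.533 -0.202  0.057]
edge_a 0.71 [238 192  22  21] [ 0.54  -0.099  0.062]
bin_full_1 0.94 [191 228  36  40] [ 0.742 -0.103  0.062]
bin_full_1 0.85 [168 212  39  35] [ 0.729 -0.199  0.066]
bin_full_1 0.56 [216 240  41  44] [ 0.741 -0.018  0.063]
bin_
[... 811 characters left out ...]
056]
leaf_a 0.6 [308 190  10  20] [ 0.533 -0.203  0.059]
leaf_a 0.6 [246 186  16  15] [ 0.537 -0.009  0.079]
leaf_a 0.53 [278 187  17  14] [ 0.539 -0.108  0.069]
edge_a 0.76 [215 169  18  12] [0.59  0.088 0.056]
edge_a 0.67 [246 184  18  14] [ 0.544 -0.008  0.069]
edge_a 0.66 [310 191  13  19] [ 0.527 -0.206  0.07 ]
edge_a 0.45 [278 189  17  13] [ 0.532 -0.108  0.067]
bin_full_1 0.92 [317 134  28  31] [ 0.709 -0.229  0.059]
bin_full_1 0.85 [255 126  26  28] [ 0.729 -0.033  0.061]
bin_full_1 0.84 [283 132  23  32] [ 0.707 -0.121  0.082]
bin_empty 0.93 [216 121  29  32] [0.754 0.092 0.02 ]
bin_empty 0.43 [244 184  14  11] [ 0.545 -0.002  0.077]
collar 0.46 [213 169  15  16] [0.591 0.093 0.062]
```

View pics/scene.png

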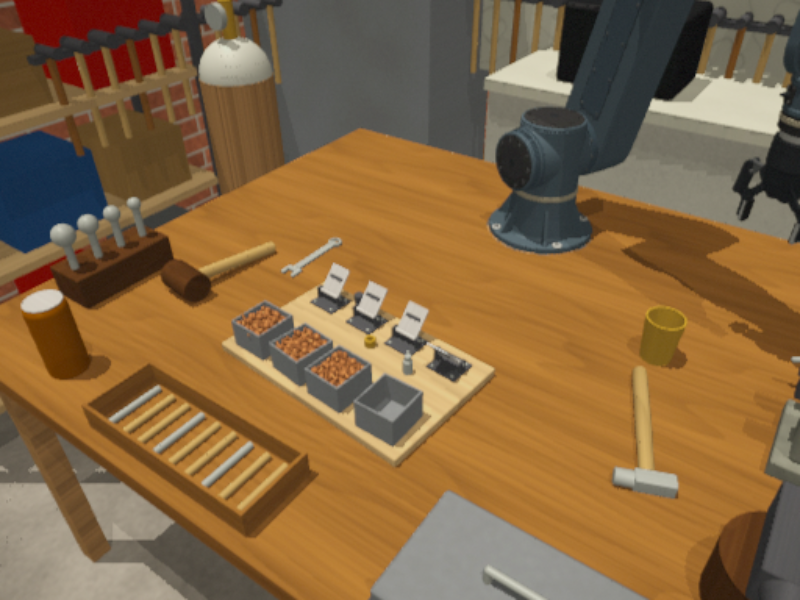

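View pics/top.png

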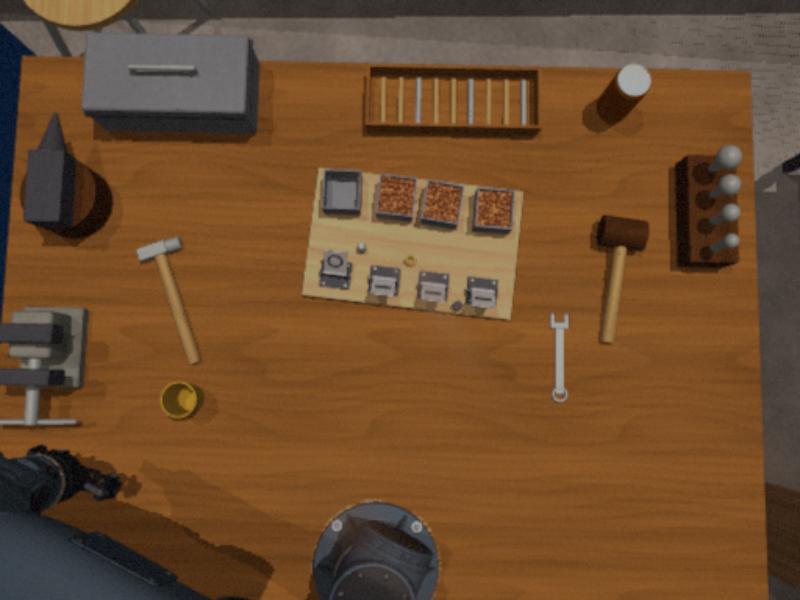

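The scene and top views agree. The left bin (top view, about 342,192) is empty, and its tag (335,262) leans to the bin with the ring up. The other three bins are full, and their tags (384,282), (433,287) and (482,292) lean to the robot with the bar up. So all four tags are wrong. Next I'll fit the board frame.

```bash
cat >> h.py <<'E'
def cloud(cam,d):
    K,o,M=cal(cam);v,u=np.mgrid[:384,:512]
    return o+(d[...,None]*(np.dstack([u,v,np.ones_like(u)])@np.linalg.inv(K).T))@M.T
E
python3 - <<'E'
from h import *
d=np.load("top_d.npy");X=cloud("top",d)
m=(X[...,2]>.010)&(X[...,2]<.15)&(X[...,0]>.44)&(X[...,0]<.85)&(X[...,1]>-.29)&(X[...,1]<.2)
n,l,st,_=cv2.connectedComponentsWithStats(m.astype(np.uint8));k=1+st[1:,4].argmax();B=X[l==k]
low=B[(B[:,2]<.03)]
r=cv2.minAreaRect(low[:,:2].astype(np.float32));print(r, np.median(low[:,2]))
ang=np.radians(r[2]); ang=(ang+np.pi/4)%(np.pi/2)-np.pi/4
for a in (ang,):
    c,s=np.cos(a),np.sin(a);Rm=np.array([[c,-s],[s,c]])
    L=(B[:,:2]-r[0])@Rm; print("yaw",a)
for name,zl,zh,x0,x1 in(("bin",.045,.1,.02,.14),("tag",.035,.12,-.14,-.005)):
    g=(B[:,2]>zl)&(B[:,2]<zh)&(L[:,0]>x0)&(L[:,0]<x1)
    for y0 in(.15,.05,-.05,-.15):
        q=g&(abs(L[:,1]-y0)<.045);p=L[q];z=B[q,2]
        print(name,y0,"x",np.percentile(p[:,0],[2,98]).round(3),"y",np.percentile(p[:,1],[2,98]).round(3),"zmax",z.max().round(3),"x at top",p[z>z.max()-.006].mean(0).round(3))
# stand extents from the scene finder in board frame
for p in((.564,-.013),(.583,.091),(.554,-.114),(.534,-.207)): print("stand",((np.array(p)-r[0])@Rm).round(3))
E
```

```text
((0.6477977633476257, -0.06622031331062317), (0.43067583441734314, 0.274847149848938), 84.20751953125) 0.01874979887574524
yaw -0.10109785603715205
bin 0.15 x [0.035 0.119] y [0.116 0.193] zmax 0.081 x at top [0.075 0.163]
bin 0.05 x [0.039 0.118] y [0.009 0.081] zmax 0.081 x at top [0.083 0.051]
bin -0.05 x [0.035 0.116] y [-0.084 -0.012] zmax 0.082 x at top [ 0.071 -0.057]
bin -0.15 x [0.036 0.115] y [-0.189 -0.115] zmax 0.082 x at top [ 0.074 -0.154]
tag 0.15 x [-0.091 -0.033] y [0.11  0.176] zmax 0.09 x at top [-0.053  0.144]
tag 0.05 x [-0.124 -0.082] y [0.021 0.077] zmax 0.09 x at top [-0.123  0.05 ]
tag -0.05 x [-0.125 -0.084] y [-0.078 -0.023] zmax 0.097 x at top [-0.124 -0.05 ]
tag -0.15 x [-0.125 -0.084] y [-0.178 -0.108] zmax 0.092 x at top [-0.123 -0.151]
stand [-0.089  0.044]
stand [-0.08  0.15]
stand [-0.088 -0.057]
stand [-0.099 -0.152]
```

Emit:
play_rows:
  series:
    - {"grip": -1,"az": -0.9}
    - {"grip": -1,"az": -0.9}
    - {"grip": -1,"az": -0.9}
    - {"grip": -1,"az": -0.9}
    - {"grip": -1,"az": -0.9}
    - {"grip": -1,"x": -0.79,"y": -0.586}
    - {"grip": -1,"x": -0.79,"y": -0.586}
    - {"grip": -1,"x": -0.79,"y": -0.586}
    - {"grip": -1,"x": -0.79,"y": -0.586}
    - {"grip": -1,"x": -0.79,"y": -0.586}
    - {"grip": -1,"x": -0.79,"y": -0.586}
    - {"grip": -1,"x": -0.79,"y": -0.586}
    - {"grip": -1,"x": -0.79,"y": -0.586}
    - {"grip": -1,"x": -0.79,"y": -0.586}
    - {"grip": -1,"x": -0.79,"y": -0.586}
    - {"grip": -1,"x": -0.79,"y": -0.586}
    - {"grip": -1,"x": -0.79,"y": -0.586}
    - {"grip": -1,"x": -0.79,"y": -0.586}
    - {"grip": -1,"x": -0.79,"y": -0.586}
    - {"grip": -1,"x": -0.79,"y": -0.586}

```text
validation failed for argument at $.se...
```

```bash
cat >> h.py <<'E'
def where():
    o=ctrl.get_obs();a=-.1011;c,s=np.cos(a),np.sin(a)
    Q=R.from_quat(np.roll(o["tcp_rot"],-1));t=np.array(o["tcp_pos"])+Q.apply([0,0,.173])
    b=(t[:2]-[.6478,-.0662])@np.array([[c,-s],[s,c]])
    y=Q.apply([0,1,0]);print("t",round(o["time"],2),"tip board",b.round(4),"z",t[2].round(4),"yaw err deg",round(np.degrees(np.arctan2(-y[0],y[1])-a),2),"axis",Q.apply([0,0,1]).round(3),"gap",o["finger_gap"],"F",np.round(o["contact_force"],2))
E
python3 - <<'E'
from h import *
where()
im,d=eyes.get_image("scene");cv2.imwrite("pics/s2.png",cv2.resize(im[130:290,130:330,::-1],(800,640))[:600])
E
```

```text
t 1.0 tip board [-0.4887  0.4996] z 0.2317 yaw err deg -18.03 axis [-0. -0. -1.] gap 0.08561479340811542 F [ 0.5  -0.32 -0.43]
```

View pics/s2.png

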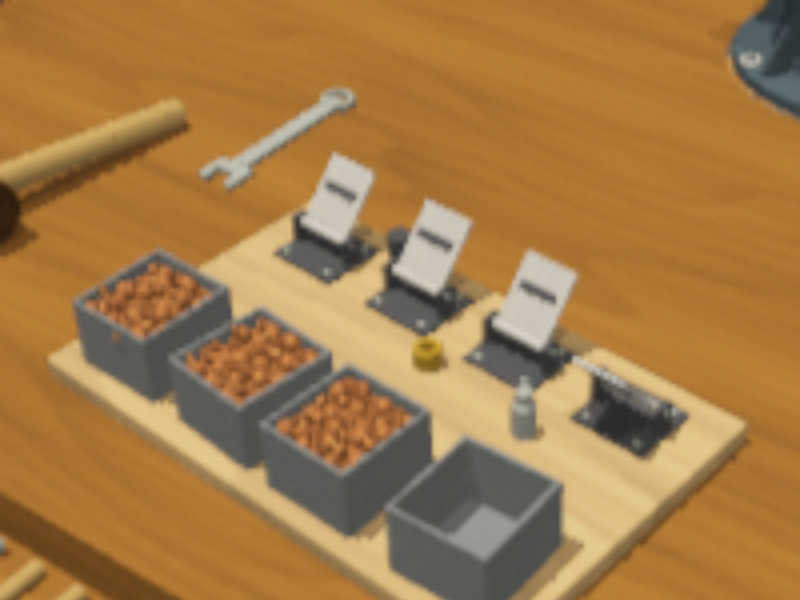

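The close-up confirms the bar faces on the three full-bin tags, and the leftmost tag lying towards the empty bin. The move was refused, probably because rows need every key. I'll test that with one call.

Emit:
play_rows:
  series:
    - {"grip": -1,"x": 0,"y": 0,"z": 0,"ax": 0,"ay": 0,"az": -0.9}
    - {"grip": -1,"x": 0,"y": 0,"z": 0,"ax": 0,"ay": 0,"az": -0.9}
    - {"grip": -1,"x": 0,"y": 0,"z": 0,"ax": 0,"ay": 0,"az": -0.9}
    - {"grip": -1,"x": 0,"y": 0,"z": 0,"ax": 0,"ay": 0,"az": -0.9}
    - {"grip": -1,"x": 0,"y": 0,"z": 0,"ax": 0,"ay": 0,"az": -0.9}

```text
time: 1.47
tcp_pos: [0.212, 0.4802, 0.4047]
tcp_rot: [-0.0, 0.049, 0.999, -0.0]
contact_force: [-1.1, 0.3, 0.5]
finger_gap: 0.0258
grasp_force: 0.0
```

Emit:
play_rows:
  series:
    - {"grip": -1,"x": -0.79,"y": -0.586,"z": 0,"ax": 0,"ay": 0,"az": 0}
    - {"grip": -1,"x": -0.79,"y": -0.586,"z": 0,"ax": 0,"ay": 0,"az": 0}
    - {"grip": -1,"x": -0.79,"y": -0.586,"z": 0,"ax": 0,"ay": 0,"az": 0}
    - {"grip": -1,"x": -0.79,"y": -0.586,"z": 0,"ax": 0,"ay": 0,"az": 0}
    - {"grip": -1,"x": -0.79,"y": -0.586,"z": 0,"ax": 0,"ay": 0,"az": 0}
    - {"grip": -1,"x": -0.79,"y": -0.586,"z": 0,"ax": 0,"ay": 0,"az": 0}
    - {"grip": -1,"x": -0.79,"y": -0.586,"z": 0,"ax": 0,"ay": 0,"az": 0}
    - {"grip": -1,"x": -0.79,"y": -0.586,"z": 0,"ax": 0,"ay": 0,"az": 0}
    - {"grip": -1,"x": -0.79,"y": -0.586,"z": 0,"ax": 0,"ay": 0,"az": 0}
    - {"grip": -1,"x": -0.79,"y": -0.586,"z": 0,"ax": 0,"ay": 0,"az": 0}
    - {"grip": -1,"x": -0.79,"y": -0.586,"z": 0,"ax": 0,"ay": 0,"az": 0}
    - {"grip": -1,"x": -0.79,"y": -0.586,"z": 0,"ax": 0,"ay": 0,"az": 0}
    - {"grip": -1,"x": -0.79,"y": -0.586,"z": 0,"ax": 0,"ay": 0,"az": 0}
    - {"grip": -1,"x": -0.79,"y": -0.586,"z": 0,"ax": 0,"ay": 0,"az": 0}
    - {"grip": -1,"x": -0.79,"y": -0.586,"z": 0,"ax": 0,"ay": 0,"az": 0}
    - {"grip": -1,"x": 0,"y": 0,"z": 0,"ax": 0,"ay": 0,"az": 0}
    - {"grip": -1,"x": 0,"y": 0,"z": 0,"ax": 0,"ay": 0,"az": 0}

```text
time: 2.88
tcp_pos: [0.6492, 0.0806, 0.4035]
tcp_rot: [-0.001, 0.052, 0.999, -0.0]
contact_force: [-0.5, -0.1, -0.5]
finger_gap: 0.0001
grasp_force: 0.0
```

Run:
```python
from h import *
where()
im,d=eyes.get_image("scene");cv2.imwrite("pics/s3.png",cv2.resize(im[130:290,130:330,::-1],(750,600)))
```

```text
t 2.88 tip board [-0.0136  0.1461] z 0.2305 yaw err deg -0.2 axis [-0.001 -0.    -1.   ] gap 0.00014376833002582515 F [-0.46 -0.14 -0.54]
```

View pics/s3.png

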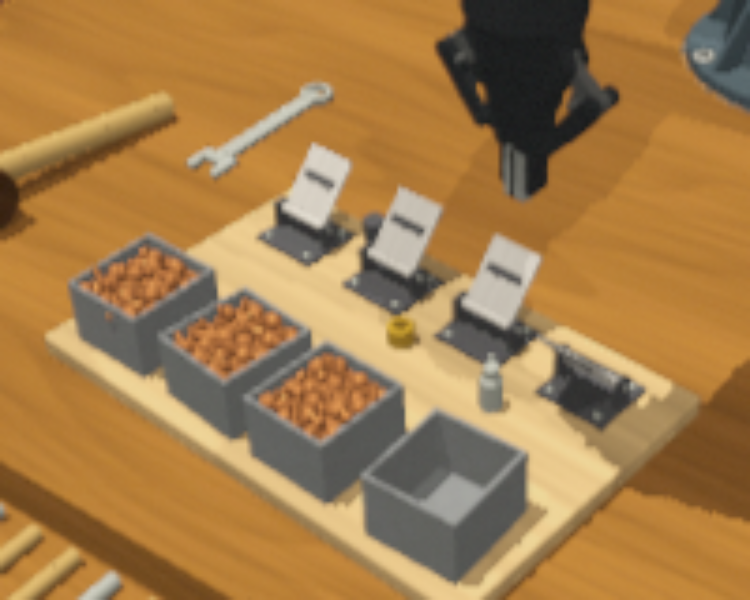

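The gripper is shut and above the gap behind the left tag (scene crop, tip at about 520,190). I'll lower it there and push the tag towards the robot.

Emit:
play_rows:
  series:
    - {"grip": -1,"x": 0,"y": 0,"z": 0.6,"ax": 0,"ay": 0,"az": 0}
    - {"grip": -1,"x": 0,"y": 0,"z": 0.6,"ax": 0,"ay": 0,"az": 0}
    - {"grip": -1,"x": 0,"y": 0,"z": 0.6,"ax": 0,"ay": 0,"az": 0}
    - {"grip": -1,"x": 0,"y": 0,"z": 0.6,"ax": 0,"ay": 0,"az": 0}
    - {"grip": -1,"x": 0,"y": 0,"z": 0.6,"ax": 0,"ay": 0,"az": 0}
    - {"grip": -1,"x": 0,"y": 0,"z": 0.6,"ax": 0,"ay": 0,"az": 0}
    - {"grip": -1,"x": 0,"y": 0,"z": 0.4,"ax": 0,"ay": 0,"az": 0}
    - {"grip": -1,"x": 0,"y": 0,"z": 0,"ax": 0,"ay": 0,"az": 0}

```text
time: 3.6
tcp_pos: [0.6458, 0.0835, 0.2416]
tcp_rot: [-0.003, 0.05, 0.999, -0.0]
contact_force: [0.1, 0.4, -0.6]
finger_gap: -0.0
grasp_force: 0.0
```

Emit:
play_rows:
  series:
    - {"grip": -1,"x": 0.09,"y": 0,"z": 0,"ax": 0,"ay": 0,"az": 0}
    - {"grip": -1,"x": 0.09,"y": 0,"z": 0,"ax": 0,"ay": 0,"az": 0}
    - {"grip": -1,"x": 0.09,"y": 0,"z": 0,"ax": 0,"ay": 0,"az": 0}
    - {"grip": -1,"x": 0.09,"y": 0,"z": 0,"ax": 0,"ay": 0,"az": 0}
    - {"grip": -1,"x": 0.09,"y": 0,"z": 0,"ax": 0,"ay": 0,"az": 0}
    - {"grip": -1,"x": 0.09,"y": 0,"z": 0,"ax": 0,"ay": 0,"az": 0}
    - {"grip": -1,"x": 0.09,"y": 0,"z": 0,"ax": 0,"ay": 0,"az": 0}
    - {"grip": -1,"x": 0.09,"y": 0,"z": 0,"ax": 0,"ay": 0,"az": 0}
    - {"grip": -1,"x": 0.09,"y": 0,"z": 0,"ax": 0,"ay": 0,"az": 0}
    - {"grip": -1,"x": 0.09,"y": 0,"z": 0,"ax": 0,"ay": 0,"az": 0}

```text
time: 4.43
tcp_pos: [0.6117, 0.086, 0.2447]
tcp_rot: [-0.0, 0.051, 0.999, -0.0]
contact_force: [0.1, -0.2, -0.1]
finger_gap: -0.0002
grasp_force: 0.1
```

Emit:
play_rows:
  series:
    - {"grip": -1,"x": 0.09,"y": 0,"z": 0,"ax": 0,"ay": 0,"az": 0}
    - {"grip": -1,"x": 0.09,"y": 0,"z": 0,"ax": 0,"ay": 0,"az": 0}
    - {"grip": -1,"x": 0.09,"y": 0,"z": 0,"ax": 0,"ay": 0,"az": 0}
    - {"grip": -1,"x": 0.09,"y": 0,"z": 0,"ax": 0,"ay": 0,"az": 0}
    - {"grip": -1,"x": 0.09,"y": 0,"z": 0,"ax": 0,"ay": 0,"az": 0}
    - {"grip": -1,"x": 0.09,"y": 0,"z": 0,"ax": 0,"ay": 0,"az": 0}
    - {"grip": -1,"x": 0.09,"y": 0,"z": 0,"ax": 0,"ay": 0,"az": 0}
    - {"grip": -1,"x": 0.09,"y": 0,"z": 0,"ax": 0,"ay": 0,"az": 0}
    - {"grip": -1,"x": 0.09,"y": 0,"z": 0,"ax": 0,"ay": 0,"az": 0}

```text
time: 5.18
tcp_pos: [0.5795, 0.0893, 0.2447]
tcp_rot: [-0.0, 0.051, 0.999, -0.0]
contact_force: [-0.2, -0.6, -0.5]
finger_gap: 0.0
grasp_force: 0.0
```

Run:
```python
from h import *
where()
im,d=eyes.get_image("scene");cv2.imwrite("pics/s4.png",cv2.resize(im[130:290,130:330,::-1],(750,600)))
```

```text
t 5.18 tip board [-0.0837  0.1478] z 0.0717 yaw err deg -0.03 axis [-0. -0. -1.] gap 1.4342686985040799e-05 F [-0.21 -0.56 -0.47]
```

View pics/s4.png

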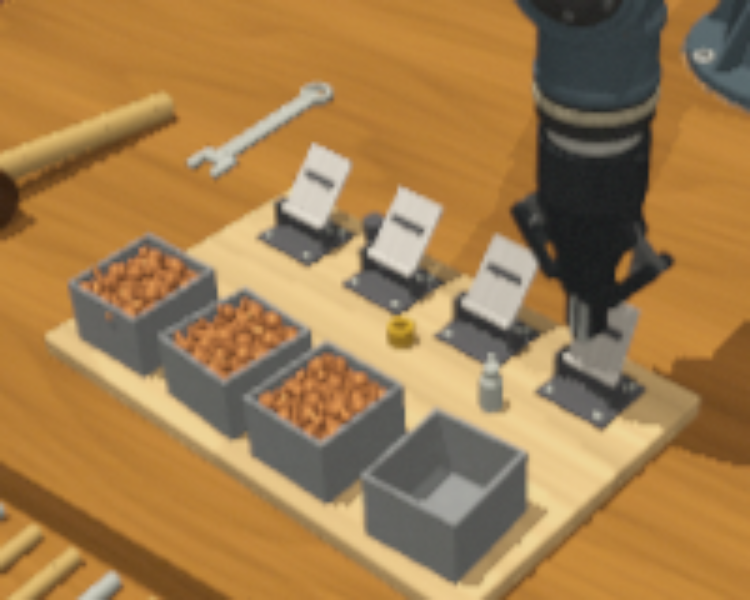

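The left tag now leans to the robot with the bar face up (crop, about 605,345). I'll back off, rise, and move in front of the second tag.

Emit:
play_rows:
  series:
    - {"grip": -1,"x": -0.25,"y": 0,"z": 0,"ax": 0,"ay": 0,"az": 0}
    - {"grip": -1,"x": -0.25,"y": 0,"z": 0,"ax": 0,"ay": 0,"az": 0}
    - {"grip": -1,"x": 0,"y": 0,"z": -0.7,"ax": 0,"ay": 0,"az": 0}
    - {"grip": -1,"x": 0,"y": 0,"z": -0.7,"ax": 0,"ay": 0,"az": 0}
    - {"grip": -1,"x": 0,"y": 0,"z": -0.6,"ax": 0,"ay": 0,"az": 0}
    - {"grip": -1,"x": 0.6,"y": -0.6,"z": 0,"ax": 0,"ay": 0,"az": 0}
    - {"grip": -1,"x": 0.6,"y": -0.6,"z": 0,"ax": 0,"ay": 0,"az": 0}
    - {"grip": -1,"x": 0.6,"y": -0.6,"z": 0,"ax": 0,"ay": 0,"az": 0}
    - {"grip": -1,"x": 0.6,"y": -0.65,"z": 0,"ax": 0,"ay": 0,"az": 0}
    - {"grip": -1,"x": 0,"y": 0,"z": 0,"ax": 0,"ay": 0,"az": 0}
    - {"grip": -1,"x": 0,"y": 0,"z": 0,"ax": 0,"ay": 0,"az": 0}

```text
time: 6.15
tcp_pos: [0.4931, -0.0015, 0.3252]
tcp_rot: [0.0, 0.052, 0.999, -0.0]
contact_force: [0.7, -0.2, 0.5]
finger_gap: 0.0003
grasp_force: 0.0
```

```bash
python3 -c "
from h import *
where()"
```

```text
t 6.15 tip board [-0.1603  0.0488] z 0.1522 yaw err deg -0.15 axis [ 0.001 -0.    -1.   ] gap 0.00031628812569653556 F [ 0.72 -0.19  0.45]
```

Emit:
play_rows:
  series:
    - {"grip": -1,"x": 0,"y": 0,"z": 0.7,"ax": 0,"ay": 0,"az": 0}
    - {"grip": -1,"x": 0,"y": 0,"z": 0.7,"ax": 0,"ay": 0,"az": 0}
    - {"grip": -1,"x": 0,"y": 0,"z": 0.65,"ax": 0,"ay": 0,"az": 0}
    - {"grip": -1,"x": 0,"y": 0,"z": 0,"ax": 0,"ay": 0,"az": 0}

```text
time: 6.48
tcp_pos: [0.4933, -0.0, 0.2388]
tcp_rot: [-0.003, 0.051, 0.999, -0.0]
contact_force: [-1.4, -0.2, 0.5]
finger_gap: -0.0
grasp_force: 0.0
```

Emit:
play_rows:
  series:
    - {"grip": -1,"x": -0.09,"y": 0,"z": 0,"ax": 0,"ay": 0,"az": 0}
    - {"grip": -1,"x": -0.09,"y": 0,"z": 0,"ax": 0,"ay": 0,"az": 0}
    - {"grip": -1,"x": -0.09,"y": 0,"z": 0,"ax": 0,"ay": 0,"az": 0}
    - {"grip": -1,"x": -0.09,"y": 0,"z": 0,"ax": 0,"ay": 0,"az": 0}
    - {"grip": -1,"x": -0.09,"y": 0,"z": 0,"ax": 0,"ay": 0,"az": 0}
    - {"grip": -1,"x": -0.09,"y": 0,"z": 0,"ax": 0,"ay": 0,"az": 0}
    - {"grip": -1,"x": -0.09,"y": 0,"z": 0,"ax": 0,"ay": 0,"az": 0}
    - {"grip": -1,"x": -0.09,"y": 0,"z": 0,"ax": 0,"ay": 0,"az": 0}
    - {"grip": -1,"x": -0.09,"y": 0,"z": 0,"ax": 0,"ay": 0,"az": 0}
    - {"grip": -1,"x": -0.09,"y": 0,"z": 0,"ax": 0,"ay": 0,"az": 0}
    - {"grip": -1,"x": -0.09,"y": 0,"z": 0,"ax": 0,"ay": 0,"az": 0}
    - {"grip": -1,"x": -0.09,"y": 0,"z": 0,"ax": 0,"ay": 0,"az": 0}
    - {"grip": -1,"x": -0.09,"y": 0,"z": 0,"ax": 0,"ay": 0,"az": 0}
    - {"grip": -1,"x": -0.09,"y": 0,"z": 0,"ax": 0,"ay": 0,"az": 0}
    - {"grip": -1,"x": -0.09,"y": 0,"z": 0,"ax": 0,"ay": 0,"az": 0}
    - {"grip": -1,"x": -0.09,"y": 0,"z": 0,"ax": 0,"ay": 0,"az": 0}
    - {"grip": -1,"x": -0.09,"y": 0,"z": 0,"ax": 0,"ay": 0,"az": 0}
    - {"grip": -1,"x": -0.09,"y": 0,"z": 0,"ax": 0,"ay": 0,"az": 0}
    - {"grip": -1,"x": -0.09,"y": 0,"z": 0,"ax": 0,"ay": 0,"az": 0}

```text
time: 8.07
tcp_pos: [0.5627, -0.0075, 0.2427]
tcp_rot: [-0.0, 0.051, 0.999, -0.0]
contact_force: [-0.5, -0.0, 1.1]
finger_gap: -0.0002
grasp_force: 0.0
```

Run:
```python
from h import *
where()
im,d=eyes.get_image("scene");cv2.imwrite("pics/s5.png",cv2.resize(im[130:290,130:330,::-1],(750,600)))
```

```text
t 8.07 tip board [-0.0906  0.0498] z 0.0697 yaw err deg -0.03 axis [-0. -0. -1.] gap -0.00019186898846963642 F [-0.52 -0.04  1.11]
```

View pics/s5.png

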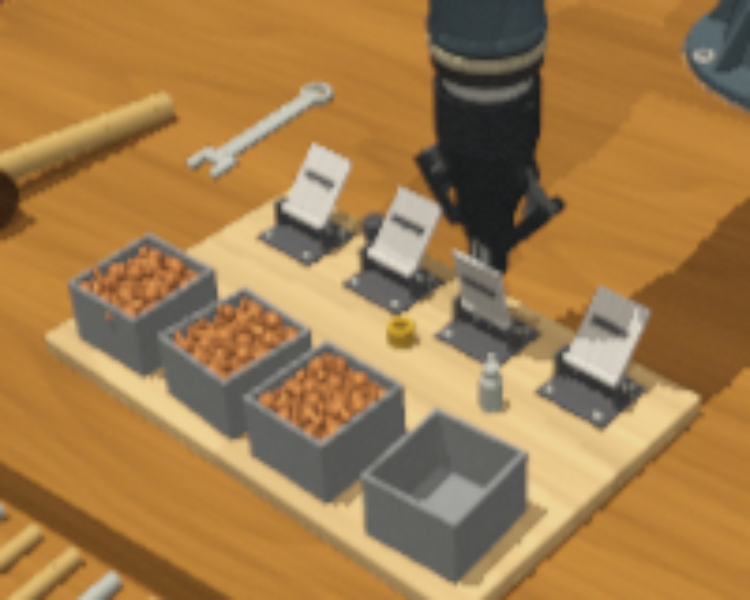

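The first tag is correct. The second (crop, about 485,285) stands near upright against the finger, so I'll nudge it a little further and wait.

Emit:
play_rows:
  series:
    - {"grip": -1,"x": -0.1,"y": 0,"z": 0,"ax": 0,"ay": 0,"az": 0}
    - {"grip": -1,"x": -0.1,"y": 0,"z": 0,"ax": 0,"ay": 0,"az": 0}
    - {"grip": -1,"x": 0,"y": 0,"z": 0,"ax": 0,"ay": 0,"az": 0}
    - {"grip": -1,"x": 0,"y": 0,"z": 0,"ax": 0,"ay": 0,"az": 0}
    - {"grip": -1,"x": 0,"y": 0,"z": 0,"ax": 0,"ay": 0,"az": 0}

```text
time: 8.53
tcp_pos: [0.5702, -0.0082, 0.2426]
tcp_rot: [-0.0, 0.051, 0.999, -0.0]
contact_force: [0.5, 0.6, -0.2]
finger_gap: -0.0003
grasp_force: 0.0
```

Run:
```python
from h import *
where()
im,d=eyes.get_image("scene");cv2.imwrite("pics/s6.png",cv2.resize(im[130:290,130:330,::-1],(750,600)))
```

```text
t 8.53 tip board [-0.0831  0.0498] z 0.0696 yaw err deg -0.03 axis [-0. -0. -1.] gap -0.00025904283022747484 F [ 0.54  0.6  -0.24]
```

View pics/s6.png

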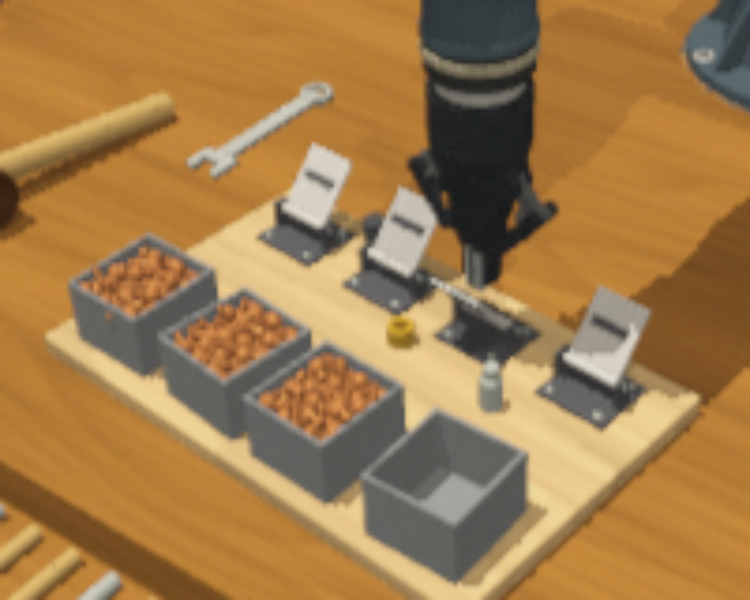

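The second tag has fallen to its bin stop. Next is the third, pushed to the same depth.

Emit:
play_rows:
  series:
    - {"grip": -1,"x": 0.48,"y": 0,"z": 0,"ax": 0,"ay": 0,"az": 0}
    - {"grip": -1,"x": 0.48,"y": 0,"z": 0,"ax": 0,"ay": 0,"az": 0}
    - {"grip": -1,"x": 0.48,"y": 0,"z": 0,"ax": 0,"ay": 0,"az": 0}
    - {"grip": -1,"x": 0.48,"y": 0,"z": 0,"ax": 0,"ay": 0,"az": 0}
    - {"grip": -1,"x": 0,"y": 0,"z": 0,"ax": 0,"ay": 0,"az": 0}
    - {"grip": -1,"x": 0,"y": -0.5,"z": 0,"ax": 0,"ay": 0,"az": 0}
    - {"grip": -1,"x": 0,"y": -0.5,"z": 0,"ax": 0,"ay": 0,"az": 0}
    - {"grip": -1,"x": 0,"y": -0.5,"z": 0,"ax": 0,"ay": 0,"az": 0}
    - {"grip": -1,"x": 0,"y": -0.5,"z": 0,"ax": 0,"ay": 0,"az": 0}
    - {"grip": -1,"x": 0,"y": -0.5,"z": 0,"ax": 0,"ay": 0,"az": 0}
    - {"grip": -1,"x": 0,"y": 0,"z": 0,"ax": 0,"ay": 0,"az": 0}
    - {"grip": -1,"x": 0,"y": 0,"z": 0,"ax": 0,"ay": 0,"az": 0}

```text
time: 9.58
tcp_pos: [0.4839, -0.1007, 0.2428]
tcp_rot: [0.0, 0.052, 0.999, -0.0]
contact_force: [0.5, 0.5, -0.4]
finger_gap: -0.0
grasp_force: 0.0
```

Emit:
play_rows:
  series:
    - {"grip": -1,"x": -0.1,"y": 0,"z": 0,"ax": 0,"ay": 0,"az": 0}
    - {"grip": -1,"x": -0.1,"y": 0,"z": 0,"ax": 0,"ay": 0,"az": 0}
    - {"grip": -1,"x": -0.1,"y": 0,"z": 0,"ax": 0,"ay": 0,"az": 0}
    - {"grip": -1,"x": -0.1,"y": 0,"z": 0,"ax": 0,"ay": 0,"az": 0}
    - {"grip": -1,"x": -0.1,"y": 0,"z": 0,"ax": 0,"ay": 0,"az": 0}
    - {"grip": -1,"x": -0.1,"y": 0,"z": 0,"ax": 0,"ay": 0,"az": 0}
    - {"grip": -1,"x": -0.1,"y": 0,"z": 0,"ax": 0,"ay": 0,"az": 0}
    - {"grip": -1,"x": -0.1,"y": 0,"z": 0,"ax": 0,"ay": 0,"az": 0}
    - {"grip": -1,"x": -0.1,"y": 0,"z": 0,"ax": 0,"ay": 0,"az": 0}
    - {"grip": -1,"x": -0.1,"y": 0,"z": 0,"ax": 0,"ay": 0,"az": 0}
    - {"grip": -1,"x": -0.1,"y": 0,"z": 0,"ax": 0,"ay": 0,"az": 0}
    - {"grip": -1,"x": -0.1,"y": 0,"z": 0,"ax": 0,"ay": 0,"az": 0}
    - {"grip": -1,"x": -0.1,"y": 0,"z": 0,"ax": 0,"ay": 0,"az": 0}
    - {"grip": -1,"x": -0.1,"y": 0,"z": 0,"ax": 0,"ay": 0,"az": 0}
    - {"grip": -1,"x": -0.1,"y": 0,"z": 0,"ax": 0,"ay": 0,"az": 0}
    - {"grip": -1,"x": -0.1,"y": 0,"z": 0,"ax": 0,"ay": 0,"az": 0}
    - {"grip": -1,"x": -0.1,"y": 0,"z": 0,"ax": 0,"ay": 0,"az": 0}
    - {"grip": -1,"x": -0.1,"y": 0,"z": 0,"ax": 0,"ay": 0,"az": 0}
    - {"grip": -1,"x": -0.1,"y": 0,"z": 0,"ax": 0,"ay": 0,"az": 0}
    - {"grip": -1,"x": 0,"y": 0,"z": 0,"ax": 0,"ay": 0,"az": 0}

```text
time: 11.25
tcp_pos: [0.5602, -0.1077, 0.2427]
tcp_rot: [0.0, 0.051, 0.999, -0.0]
contact_force: [-0.1, -0.8, -0.6]
finger_gap: 0.0001
grasp_force: 0.0
```

```bash
python3 -c "
from h import *
where()"
```

```text
t 11.25 tip board [-0.0829 -0.0502] z 0.0697 yaw err deg -0.03 axis [ 0.001 -0.    -1.   ] gap 0.00011559413730788935 F [-0.09 -0.81 -0.64]
```

Same depth reached. A short wait, then the fourth tag.

Emit:
play_rows:
  series:
    - {"grip": -1,"x": 0,"y": 0,"z": 0,"ax": 0,"ay": 0,"az": 0}
    - {"grip": -1,"x": 0,"y": 0,"z": 0,"ax": 0,"ay": 0,"az": 0}
    - {"grip": -1,"x": 0,"y": 0,"z": 0,"ax": 0,"ay": 0,"az": 0}
    - {"grip": -1,"x": 0.48,"y": 0,"z": 0,"ax": 0,"ay": 0,"az": 0}
    - {"grip": -1,"x": 0.48,"y": 0,"z": 0,"ax": 0,"ay": 0,"az": 0}
    - {"grip": -1,"x": 0.48,"y": 0,"z": 0,"ax": 0,"ay": 0,"az": 0}
    - {"grip": -1,"x": 0.48,"y": 0,"z": 0,"ax": 0,"ay": 0,"az": 0}
    - {"grip": -1,"x": 0,"y": 0,"z": 0,"ax": 0,"ay": 0,"az": 0}
    - {"grip": -1,"x": 0,"y": -0.5,"z": 0,"ax": 0,"ay": 0,"az": 0}
    - {"grip": -1,"x": 0,"y": -0.5,"z": 0,"ax": 0,"ay": 0,"az": 0}
    - {"grip": -1,"x": 0,"y": -0.5,"z": 0,"ax": 0,"ay": 0,"az": 0}
    - {"grip": -1,"x": 0,"y": -0.5,"z": 0,"ax": 0,"ay": 0,"az": 0}
    - {"grip": -1,"x": 0,"y": -0.5,"z": 0,"ax": 0,"ay": 0,"az": 0}
    - {"grip": -1,"x": 0,"y": 0,"z": 0,"ax": 0,"ay": 0,"az": 0}
    - {"grip": -1,"x": 0,"y": 0,"z": 0,"ax": 0,"ay": 0,"az": 0}

```text
time: 12.5
tcp_pos: [0.4729, -0.2001, 0.2428]
tcp_rot: [0.0, 0.052, 0.999, -0.0]
contact_force: [0.1, -0.1, -0.0]
finger_gap: -0.0002
grasp_force: 0.0
```

Emit:
play_rows:
  series:
    - {"grip": -1,"x": -0.1,"y": 0,"z": 0,"ax": 0,"ay": 0,"az": 0}
    - {"grip": -1,"x": -0.1,"y": 0,"z": 0,"ax": 0,"ay": 0,"az": 0}
    - {"grip": -1,"x": -0.1,"y": 0,"z": 0,"ax": 0,"ay": 0,"az": 0}
    - {"grip": -1,"x": -0.1,"y": 0,"z": 0,"ax": 0,"ay": 0,"az": 0}
    - {"grip": -1,"x": -0.1,"y": 0,"z": 0,"ax": 0,"ay": 0,"az": 0}
    - {"grip": -1,"x": -0.1,"y": 0,"z": 0,"ax": 0,"ay": 0,"az": 0}
    - {"grip": -1,"x": -0.1,"y": 0,"z": 0,"ax": 0,"ay": 0,"az": 0}
    - {"grip": -1,"x": -0.1,"y": 0,"z": 0,"ax": 0,"ay": 0,"az": 0}
    - {"grip": -1,"x": -0.1,"y": 0,"z": 0,"ax": 0,"ay": 0,"az": 0}
    - {"grip": -1,"x": -0.1,"y": 0,"z": 0,"ax": 0,"ay": 0,"az": 0}
    - {"grip": -1,"x": -0.1,"y": 0,"z": 0,"ax": 0,"ay": 0,"az": 0}
    - {"grip": -1,"x": -0.1,"y": 0,"z": 0,"ax": 0,"ay": 0,"az": 0}
    - {"grip": -1,"x": -0.1,"y": 0,"z": 0,"ax": 0,"ay": 0,"az": 0}
    - {"grip": -1,"x": -0.1,"y": 0,"z": 0,"ax": 0,"ay": 0,"az": 0}
    - {"grip": -1,"x": -0.1,"y": 0,"z": 0,"ax": 0,"ay": 0,"az": 0}
    - {"grip": -1,"x": -0.1,"y": 0,"z": 0,"ax": 0,"ay": 0,"az": 0}
    - {"grip": -1,"x": -0.1,"y": 0,"z": 0,"ax": 0,"ay": 0,"az": 0}
    - {"grip": -1,"x": -0.1,"y": 0,"z": 0,"ax": 0,"ay": 0,"az": 0}
    - {"grip": -1,"x": -0.1,"y": 0,"z": 0,"ax": 0,"ay": 0,"az": 0}
    - {"grip": -1,"x": 0,"y": 0,"z": 0,"ax": 0,"ay": 0,"az": 0}

```text
time: 14.17
tcp_pos: [0.5492, -0.2071, 0.2427]
tcp_rot: [0.0, 0.051, 0.999, -0.0]
contact_force: [-0.8, 0.0, 0.8]
finger_gap: -0.0002
grasp_force: 0.0
```

Emit:
play_rows:
  series:
    - {"grip": -1,"x": 0,"y": 0,"z": 0,"ax": 0,"ay": 0,"az": 0}
    - {"grip": -1,"x": 0,"y": 0,"z": 0,"ax": 0,"ay": 0,"az": 0}
    - {"grip": -1,"x": 0,"y": 0,"z": 0,"ax": 0,"ay": 0,"az": 0}
    - {"grip": -1,"x": 0.6,"y": 0,"z": 0,"ax": 0,"ay": 0,"az": 0}
    - {"grip": -1,"x": 0.6,"y": 0,"z": 0,"ax": 0,"ay": 0,"az": 0}
    - {"grip": -1,"x": 0.6,"y": 0,"z": 0,"ax": 0,"ay": 0,"az": 0}
    - {"grip": -1,"x": 0.6,"y": 0,"z": -0.5,"ax": 0,"ay": 0,"az": 0}
    - {"grip": -1,"x": 0,"y": 0,"z": -0.8,"ax": 0,"ay": 0,"az": 0}
    - {"grip": -1,"x": 0,"y": 0,"z": -0.8,"ax": 0,"ay": 0,"az": 0}
    - {"grip": -1,"x": 0,"y": 0,"z": -0.8,"ax": 0,"ay": 0,"az": 0}
    - {"grip": -1,"x": 0,"y": 0,"z": 0,"ax": 0,"ay": 0,"az": 0}
    - {"grip": -1,"x": 0,"y": 0,"z": 0,"ax": 0,"ay": 0,"az": 0}

```text
time: 15.17
tcp_pos: [0.4532, -0.1975, 0.3607]
tcp_rot: [0.002, 0.051, 0.999, -0.001]
contact_force: [0.6, 0.3, -1.5]
finger_gap: 0.0004
grasp_force: 0.0
```

Run:
```python
from h import *
where()
im,d=eyes.get_image("scene");cv2.imwrite("pics/s7.png",cv2.resize(im[130:290,130:330,::-1],(750,600)))
```

```text
t 15.17 tip board [-0.1797 -0.1505] z 0.1877 yaw err deg -0.04 axis [ 0.004 -0.002 -1.   ] gap 0.0004250066514113749 F [ 0.63  0.31 -1.5 ]
```

View pics/s7.png

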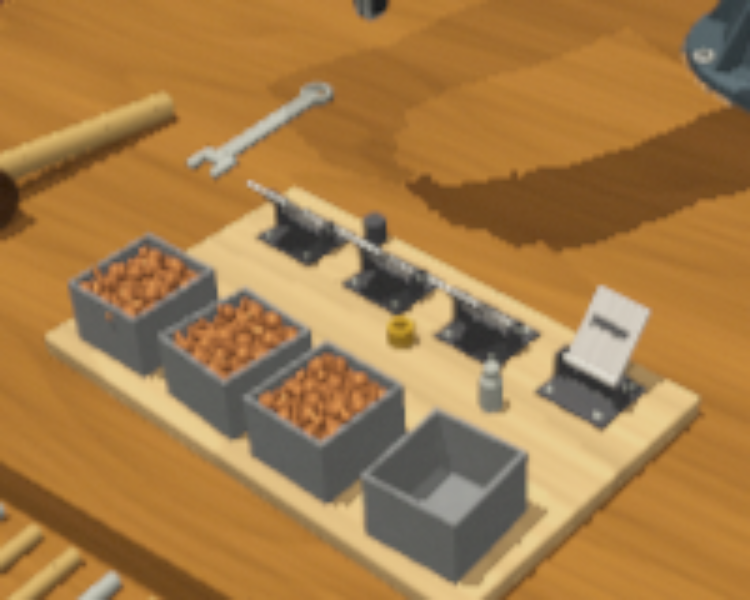

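The three full-bin tags (crop, about 300,210, 385,255 and 480,305) lean to their bins, and the empty-bin tag (605,335) leans to the robot with the bar up. The snap, collar, slug and bins haven't moved, and the arm is clear.

```bash
python3 -c "
from rig import job
print(job.hand_in())"
```

```text
the job is handed in; nothing more can be done
None
```

All four tags were wrong and are now flipped: the three full-bin tags lean to their bins and the empty-bin tag leans to the robot with the bar up. The final picture shows the bins, snap, collar and slug unmoved, and the job was handed in at about 15 s of the 58 s limit.

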